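# Thread the cap onto the yellow filler can

## Task

The black cap of the yellow can of wood filler sits too high: its thread has not started. Turn it back (counter-clockwise) to the white thread-start mark so that it drops onto its thread, then turn it forward (clockwise) to the black closed mark, so that it is down on the can and tight, and let go. Leave the cap of the blue can as it is.

Things in the scene. Friction and masses are not known exactly. Their poses are not given: they have to be found in the camera images.
- yellow_grip (a point): In the white grip bar of the yellow can's black cap, on the cap's upright axis, 8 mm below the bar's top, 22 mm above the disc. Bar: 50 mm long (point x), 14 thick (y), 30 high (z up), across a disc 60 mm wide, 16 high. Orange pointer: the bar's -x end. Square can 120 mm wide, shoulder 104 mm up, fixed, yaw varies. A red neck band shows while the cap is 7 mm high.
- yellow_cap (a joint): Turn of the yellow can's cap, rad, growing clockwise from above (+a turns the bar by -a about world z): 0 = pointer at the white thread-start mark on the can's shoulder, 1.1 = at the black closed mark 63 degrees clockwise of it. Stops at -0.2 and 1.3; starts at 0.45 to 0.8. Turning takes about 0.05 N m.
- yellow_lift (a joint): Height of the yellow can's cap, m: 0 = on top of its thread, not started; -0.007 = down on the can; at most +0.002. Only at turns of -0.2 to 0.17 rad can it drop: by its weight if let go, or by lowering the hand 7 mm if gripped (a firm grip holds it up). Once down, it turns forward freely under the thread and stays down; if still high it turns forward too, but stays high.
- blue_pointer (a point): Orange pointer end of the cap's bar on the blue can, 25 mm from the cap's axis, 22 mm above the cap's disc. Can and cap have the same form and size as the yellow ones, but this cap is already closed. The two cans may have changed places.

How it is judged:
By the outcome, as a careful person would: the job done as asked, in the order asked, and still so for the second after the job is handed in, with the robot touching nothing.
It also fails if it takes over 35 s, if anything falls off the work surface, if the arm or the gripper's body presses on something with over 40 N, if the wrist force passes 120 N, or if a joint passes its speed limit or range.

## Robot

A 7-joint arm with a two-finger parallel gripper is mounted at the origin on the work surface. World frame = base frame: x ahead of the robot, y to its left, z up, the work surface at z = 0. Lengths are in m, angles in rad, forces in N, time in s.
With the tool pointing down it reaches from about 0.35 to 0.9 m from the base axis. Payload 7.2 kg.
Tool frame: the origin (TCP) lies midway between the tips of the shut fingers; the grasp point (between the pads) lies 19 mm behind it; z points along the fingers, x is the direction in which the jaws open and shut, and the axes are right-handed (so a half turn about z gives the same grasp; the last joint's range is limited). The gripper opens to 85 mm and grips with 20 to 120 N. Pads are 22 mm wide; open, the fingers measure 114 mm over their backs; the gripper's body (76 mm by 85 mm) begins 54 mm behind the grasp point. The pads swing forward as they close: fully open they stand 13 mm farther back than shut.
Start: joints at [1.071, 0.411, -0.013, 1.596, 0.006, 1.134, -0.082], TCP at [0.262, -0.568, 0.231] pointing down, gripper open.
Joint ranges: [-2.95, 2.95], [-0.29, 1.99], [-1.47, 1.44], [0.14, 2.54], [-1.03, 4.17], [0.13, 1.85], [-2.86, 2.86]. Speed limits (rad/s): [2.39, 2.39, 3.01, 3.01, 3.14, 3.14, 3.14].

## Interface

Orientations are given as a 3x3 rotation matrix whose columns are the frame's x, y, z axes.
In Python, from workcell import robot, snapshot, camera_model gives the robot as it stands. The module is installed in compiled form; this text tells all that it offers. Calls block until the motion is done:
- robot.move_to(position, orientation): joint-space move of the TCP to a pose.
- robot.line_to(position, orientation=None, feed=0.15, until_force=None): straight line of the TCP; orientation=None keeps the orientation; feed is the mean speed in m/s. With until_force (N) it stops when the force on the tool has changed by that much, and returns True; else False.
- robot.set_joints(angles): joint-space move.
- robot.open_gripper() and robot.clamp(force=None): open the fingers fully, or close them until they stop; force is the grip in N (None keeps the last).
- robot.pause(seconds).
- robot.inverse_kinematics(position, orientation): joint angles nearest the present ones, or None.
- snapshot(name): name is "scene" or "top"; returns the picture (480x640x3 uint8, blue, green, red); there is no depth.
- camera_model(name): a dict with "fx", "fy", "cx", "cy" (pixels), "dist_coeffs" ([k1, k2, p1, p2, k3] as OpenCV has them; the pictures are not rectified), "T" (4x4, takes a point from camera to world coordinates). Camera axes: x right, y up, looking along -z (the intrinsics and any distortion apply to the point x, -y, -z); pixel columns grow to the right and rows downward; lengths in m; the calibration is good to about 2 mm. A picture is of the moment at which its call begins. camera_model takes no time and is no camera call.
A pose or a line that the arm cannot do raises robot.Unreachable and nothing moves.
- robot.close_job(): hands the job in, once; it reports no verdict.
Readings, each from a call of its own:
- robot.current_clock(): time.
- robot.current_joint_positions(): joint angles.
- robot.current_dq(): joint speeds.
- robot.current_tau(): joint torques, N m.
- robot.current_tool_pos(): TCP position.
- robot.current_orientation(): TCP orientation.
- robot.current_force(): force on the tool from outside, world axes, zero at the start.
- robot.current_moment(): the same for the moment, N m.
- robot.current_grip_width(): opening from 0.0 (shut) to 1.0 (fully open).
Only numpy, scipy, OpenCV 4.12 (cv2) and the standard library are available. Lean on these libraries where they do the work, as an engineer would, in place of code of your own. Each camera call takes 0.05 s, during which the arm holds its last target.

## Working session

There is one attempt and no reset: what is moved stays moved. The work goes in short steps, each a Python script; the robot and the scene stay as the last script left them, time stands still between calls to the robot, and variables do not carry over. Pictures are saved under pics/ and viewed, and the job is handed in when it is done.

```bash
mkdir -p pics
python3 - <<'E'
from workcell import robot, snapshot, camera_model
import cv2
for n in("scene","top"):
    cv2.imwrite(f"pics/{n}0.png",snapshot(n)); m=camera_model(n); print(n,m)
print(robot.current_clock(),robot.current_tool_pos(),robot.current_orientation())
E
```

```text
scene {'fx': 570.9541732888024, 'fy': 570.9541732888024, 'cx': 318.7922254385936, 'cy': 247.89996085911184, 'dist_coeffs': array([-0.17930253,  0.        ,  0.        ,  0.        ,  0.        ]), 'T': array([[-0.30489013, -0.63169578,  0.71274291,  1.15530435],
       [ 0.95229318, -0.19167228,  0.23748566,  0.18136073],
       [-0.01340563,  0.75114724,  0.65999857,  0.72874358],
       [ 0.        ,  0.        ,  0.        ,  1.        ]])}
top {'fx': 617.5901690792184, 'fy': 617.5901690792184, 'cx': 326.2661328385198, 'cy': 249.64645361944943, 'dist_coeffs': array([-0.05890702,  0.        ,  0.        ,  0.        ,  0.        ]), 'T': array([[ 0.01529589,  0.99651971, -0.08194201,  0.48047913],
       [-0.99987883,  0.01548131,  0.00162784,  0.00171656],
       [ 0.00289074,  0.08190718,  0.99663577,  1.05187353],
       [ 0.        ,  0.        ,  0.        ,  1.        ]])}
0.1 [ 0.2613673  -0.56722117  0.23050394] [[ 4.18573269e-01 -9.08182737e-01 -7.30874766e-04]
 [-9.08181780e-01 -4.18573893e-01  1.32301349e-03]
 [-1.50746311e-03  1.09989066e-04 -9.99998858e-01]]
```

View pics/scene0.png

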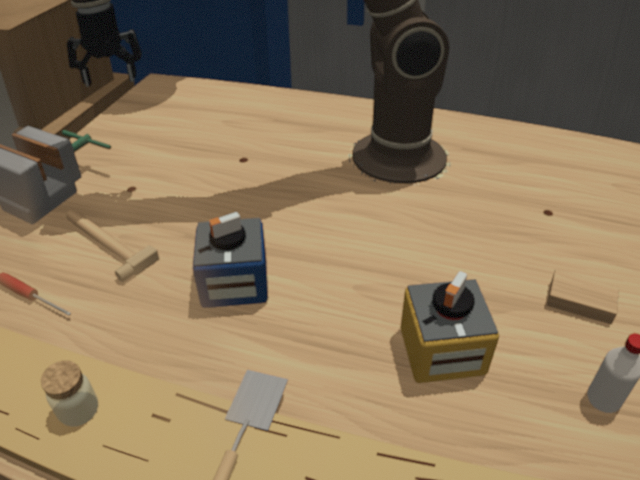

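View pics/top0.png

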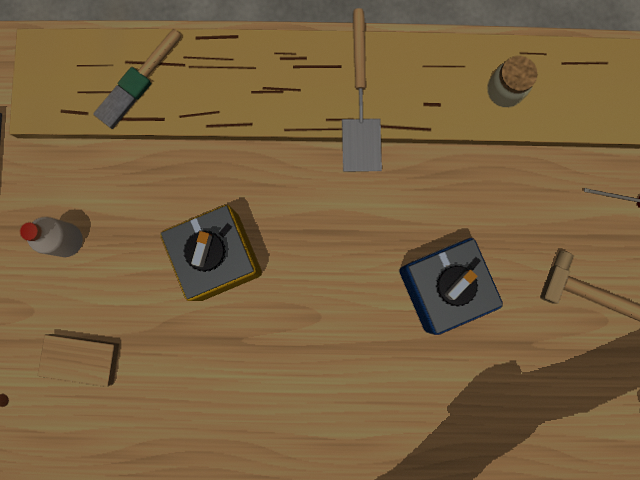

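The top picture shows the yellow can's cap at about (205,250), with its pointer towards (204,236), and the blue can at about (457,285). I'll zoom in on the yellow one.

Run:
```python
import cv2
a=cv2.imread("pics/top0.png")[190:310,150:270]; b=cv2.imread("pics/scene0.png")[260:360,390:510]
cv2.imwrite("pics/ztop.png",cv2.convertScaleAbs(cv2.resize(a,(600,600),interpolation=cv2.INTER_CUBIC),alpha=1.6))
cv2.imwrite("pics/zscene.png",cv2.convertScaleAbs(cv2.resize(b,(720,600),interpolation=cv2.INTER_CUBIC),alpha=1.3))
```

```text
(no output)
```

View pics/ztop.png

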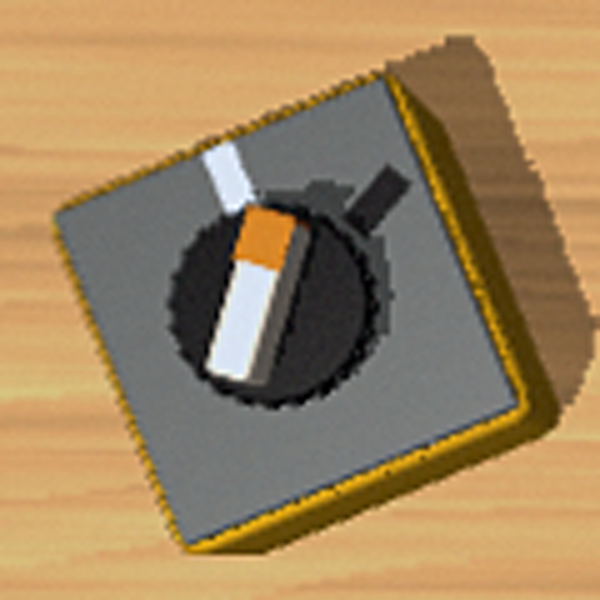

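View pics/zscene.png

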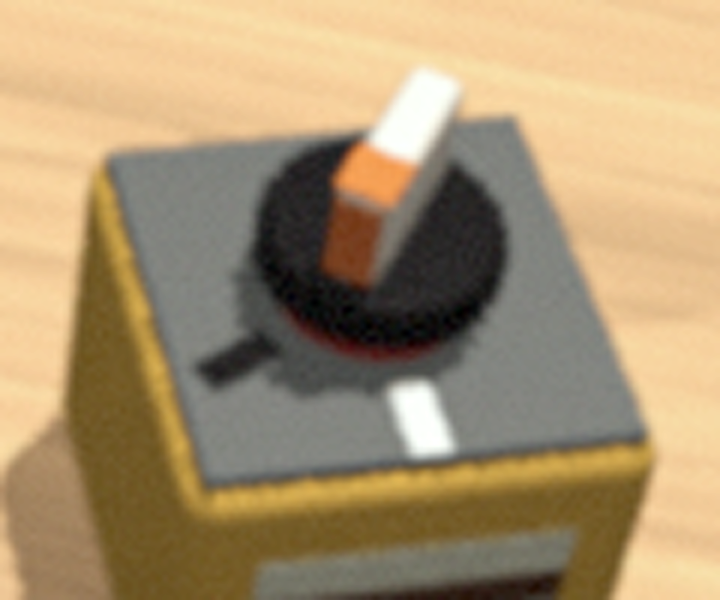

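```bash
cat > h.py <<'E'
import numpy as np, cv2
from workcell import camera_model
from scipy.optimize import least_squares
def proj(n,P):
    m=camera_model(n);T=np.linalg.inv(m["T"]);p=np.atleast_2d(P)@T[:3,:3].T+T[:3,3];p=p*[1,-1,-1]
    K=np.array([[m["fx"],0,m["cx"]],[0,m["fy"],m["cy"]],[0,0,1]])
    return cv2.projectPoints(p.reshape(-1,1,3),np.zeros(3),np.zeros(3),K,np.array(m["dist_coeffs"]))[0].reshape(-1,2)
def rect(x,y,z,yaw,L,W):
    c,s=np.cos(yaw),np.sin(yaw);q=np.array([[-L,W],[-L,-W],[L,-W],[L,W]])/2
    return np.c_[x+q@[c,-s],y+q@[s,c],np.full(4,z)]
def unz(p,off,k): return (np.array(p,float)+.5)/k-.5+off
E
python3 - <<'E'
from h import *
# bar top corners : orange end (left,right seen top pic), far end
t=unz([(250,205),(297,221),(240,381),(206,369)],[150,190],5)
s=unz([(338,186),(380,208),(462,85),(424,68)],[390,260],6)  # to be matched
# in order -x end: two corners, then +x end
best=None
for st in (s,s[[1,0,3,2]]):
  for tt in (t,t[[1,0,3,2]]):
    f=lambda q:np.r_[(proj("top",rect(*q,.05,.014))-tt).ravel(),(proj("scene",rect(*q,.05,.014))-st).ravel()]
    for y0 in(0,1.57,3.14,4.7):
        r=least_squares(f,[.48,.2,.157,y0])
        if best is None or r.cost<best.cost:best=r
print("bar",best.x,best.cost,best.fun.round(1))
# shoulder top face corners
t=unz([(55,215),(385,72),(525,405),(185,545)],[150,190],5)
s=unz([(205,490),(105,155),(515,118),(650,440)],[390,260],6)
b2=None
for tt in(t,t[::-1]):
 for ss in [s,s[::-1]]:
  for i in range(4):
   for j in range(4):
    a=np.roll(tt,i,0);c=np.roll(ss,j,0)
    f=lambda q:np.r_[(proj("top",rect(*q[:4],q[4],q[4]))-a).ravel(),(proj("scene",rect(*q[:4],q[4],q[4]))-c).ravel()]
    r=least_squares(f,[.48,.2,.104,0.3,.12])
    if b2 is None or r.cost<b2.cost:b2=r
print("can",b2.x,b2.cost,b2.fun.round(1))
# marks
z=b2.x[2]; cx,cy=b2.x[:2]
for nm,p,n,off,k in [("white",(230,178),"top",[150,190],5),("black",(378,200),"top",[150,190],5),("white",(422,418),"scene",[390,260],6),("black",(235,361),"scene",[390,260],6)]:
    u=unz(p,off,k)
    r=least_squares(lambda q:(proj(n,[q[0],q[1],z])-u).ravel(),[cx,cy]).x
    print(nm,n,r,np.degrees(np.arctan2(r[1]-cy,r[0]-cx)),np.hypot(*(r-[cx,cy])))
print("pointer dir",np.degrees(best.x[3])+180)
E
```

```text
bar [0.55279512 0.18588785 0.1580594  2.85852263] 5.903289282302595 [-0.4 -0.3 -0.1  0.1 -2.   0.1  0.4  0.5 -1.7  0.3  0.4  0.5  0.7  0.1
 -1.7 -0.7]Traceback (most recent call last):
  File "<stdin>", line 24, in <module>
    return func(*args, **kwargs)
    result = trf(vector_fun.fun, vector_fun.jac, x0, f0, J0, lb, ub, ftol, xtol,
                 gtol, max_nfev, x_scale, loss_function, tr_solver,
                 tr_options.copy(), verbose, callback=callback_wrapped)
    return trf_no_bounds(
        fun, jac, x0, f0, J0, ftol, xtol, gtol, max_nfev, x_scale,
        loss_function, tr_solver, tr_options, verbose, callback=callback)
    J = jac(x)
    self._update_jac()
    ~~~~~~~~~~~~~~~~^^
    self.J = self.jac_wrapped(xp_copy(self.x), f0=self.f)
             ~~~~~~~~~~~~~~~~^^^^^^^^^^^^^^^^^^^^^^^^^^^^
    J, dct = approx_derivative(
             ~~~~~~~~~~~~~~~~~^
        self.fun,
        ^^^^^^^^^
    ...<2 lines>...
        **self.finite_diff_options,
        ^^^^^^^^^^^^^^^^^^^^^^^^^^^
    )
    ^
    J, _nfev = _dense_difference(fun_wrapped, x0, f0, h,
               ~~~~~~~~~~~~~~~~~^^^^^^^^^^^^^^^^^^^^^^^^
                             use_one_sided, method,
                             ^^^^^^^^^^^^^^^^^^^^^^
                             mf)
                             ^^^
    df = [f_eval - f0 for f_eval in f_evals]
                                    ^^^^^^^
    f = np.atleast_1d(self.fun(x, *self.args, **self.kwargs))
                      ~~~~~~~~^^^^^^^^^^^^^^^^^^^^^^^^^^^^^^
    return np.atleast_1d(self.fun(x))
                         ~~~~~~~~^^^
    return self.f(x, *self.args, **self.kwargs)
           ~~~~~~^^^^^^^^^^^^^^^^^^^^^^^^^^^^^^
  File "<stdin>", line 23, in <lambda>
  File "h.py", line 5, in proj
    m=camera_model(n);T=np.linalg.inv(m["T"]);p=np.atleast_2d(P)@T[:3,:3].T+T[:3,3];p=p*[1,-1,-1]
ValueError: time passes only in moves, steps and waits
```

```bash
sed -i 's/^def proj/CM={n:camera_model(n) for n in("top","scene")}\ndef proj/; s/m=camera_model(n);/m=CM[n];/' h.py
python3 - <<'E'
from h import *
t=unz([(185,545),(525,405),(385,72),(55,215)],[150,190],5)
s=unz([(515,118),(105,155),(205,490),(650,440)],[390,260],6)
f=lambda q:np.r_[(proj("top",rect(*q[:4],q[4],q[4]))-t).ravel(),(proj("scene",rect(*q[:4],q[4],q[4]))-s).ravel()]
b2=least_squares(f,[.55,.19,.104,0.4,.12])
print("can",b2.x,b2.cost,b2.fun.round(1))
z=.104
for nm,p,n,off,k in [("white",(230,178),"top",[150,190],5),("black",(378,200),"top",[150,190],5),("white",(422,418),"scene",[390,260],6),("black",(235,361),"scene",[390,260],6)]:
    u=unz(p,off,k)
    for cx,cy in (b2.x[:2],(.5528,.1859)):
        r=least_squares(lambda q:(proj(n,[q[0],q[1],z])-u).ravel(),[cx,cy]).x
        print(nm,n,r,np.degrees(np.arctan2(r[1]-cy,r[0]-cx)),np.hypot(*(r-[cx,cy])))
print("pointer dir",np.degrees(2.8585)-180)
for n,o in(("top","pics/top0.png"),("scene","pics/scene0.png")):
    im=cv2.imread(o);k=6
    off=np.array([150,190] if n=="top" else [390,260])
    im=cv2.resize(im[off[1]:off[1]+100,off[0]:off[0]+120],None,fx=k,fy=k)
    for q,c in ((rect(.5528,.1859,.1581,2.8585,.05,.014),(0,0,255)),(rect(*b2.x[:4],b2.x[4],b2.x[4]),(0,255,0))):
        u=((proj(n,q)-off+.5)*k-.5).round().astype(np.int32)
        cv2.polylines(im,[u],True,c,1)
    cv2.imwrite(f"pics/ov_{n}.png",im)
E
```

```text
can [0.55288738 0.18557745 0.10281197 0.41552397 0.11148212] 3.6358685930909385 [-0.4  0.2 -1.4  0.  -0.7  0.5 -1.  -0.2 -0.8  0.  -1.2  0.2 -1.  -0.1
 -0.4  0.1]
white top [0.59324321 0.20303743] 23.39575837910538 0.043970945097181524
white top [0.59324321 0.20303743] 22.964340219597762 0.04392430981489188
black top [0.58707584 0.1568647 ] -40.02479577939594 0.044646074472429825
black top [0.58707584 0.1568647 ] -40.26816191979647 0.04492083495841667
white scene [0.59056211 0.20500426] 27.277705069924252 0.04238850950900581
white scene [0.59056211 0.20500426] 26.83534399371099 0.04231960933720546
black scene [0.58519419 0.15833481] -40.139172710038835 0.04225980502924003
black scene [0.58519419 0.15833481] -40.39545155588557 0.042534966133442514
pointer dir -16.220014261854203
```

View pics/ov_top.png

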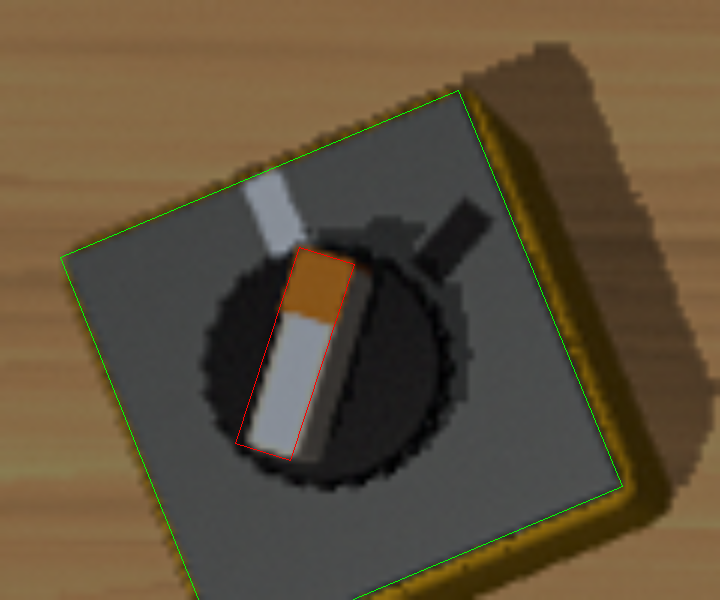

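View pics/ov_scene.png

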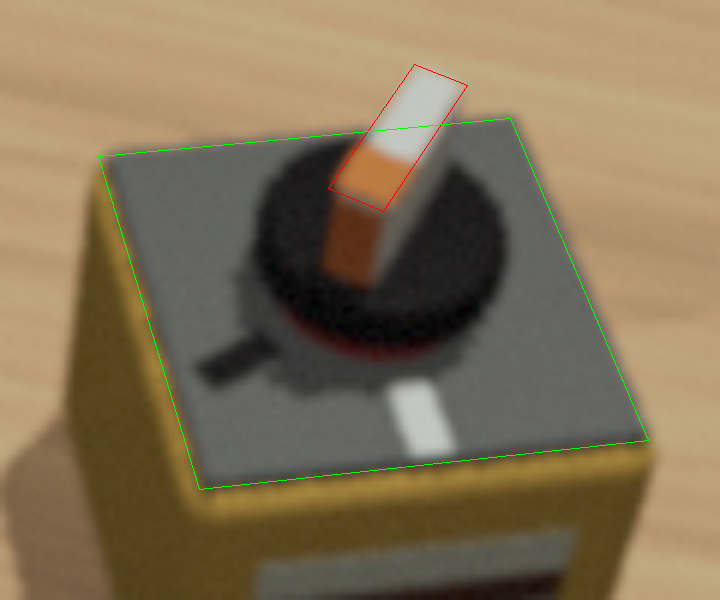

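The bar's top comes out at 0.158 m against an expected 0.157. The axis is at (0.553, 0.186) and matches the can's centre. The can yaw of 0.416 matches both marks, so the cap's turn is about 0.70 rad, within 0.45 to 0.8. Next I'll check the wrist range.

```bash
cat >> h.py <<'E'
AX=np.array([.5528,.1857]);CY=.4155
def R(th):
    c,s=np.cos(th),np.sin(th);return np.array([[c,s,0],[s,-c,0],[0,0,-1.]])
def Ra(a,half=0): # tool orientation for cap turn a: pointer dir = CY-a
    return R(CY-a+np.pi/2+half*np.pi)
def P(z): return np.array([AX[0],AX[1],z])
E
python3 - <<'E'
from h import *
from workcell import robot
for h in(0,1):
  for a in(-.1,.698,1.15):
    for z in (.25,.123):
      q=robot.inverse_kinematics(P(z),Ra(a,h)); print(h,a,z,None if q is None else np.round(q,2))
print(robot.current_clock())
E
```

```text
0 -0.1 0.25 [ 0.41  0.62 -1.23  1.63  0.6   1.33  1.17]
0 -0.1 0.123 [ 0.31  0.69 -1.04  1.77  0.67  1.09  1.12]
0 0.698 0.25 [ 0.24  0.47 -0.9   1.63  0.39  1.23  0.55]
0 0.698 0.123 [ 0.19  0.6  -0.83  1.77  0.52  1.    0.44]
0 1.15 0.25 [ 0.22  0.46 -0.86  1.64  0.37  1.22  0.12]
0 1.15 0.123 [ 0.17  0.59 -0.8   1.77  0.5   0.99  0.01]
1 -0.1 0.25 [ 0.22  0.46 -0.87  1.64  0.37  1.22 -1.78]
1 -0.1 0.123 [ 0.14  0.57 -0.76  1.78  0.46  0.98 -1.86]
1 0.698 0.25 [ 0.09  0.4  -0.67  1.64  0.27  1.19 -2.49]
1 0.698 0.123 [-0.03  0.51 -0.51  1.79  0.3   0.92 -2.52]
1 1.15 0.25 [-1.14  0.48  1.05  1.72 -0.44  1.2  -2.28]
1 1.15 0.123 [-0.99  0.58  0.83  1.85 -0.52  0.94 -2.24]
0.1
```

Run:
```python
from h import *
from workcell import robot,snapshot
robot.move_to(P(.24),Ra(.698)); print(robot.current_clock(),robot.current_joint_positions())
print(robot.line_to(P(.131),feed=.1,until_force=12), robot.current_tool_pos(),robot.current_force())
cv2.imwrite("pics/s1.png",cv2.resize(snapshot("scene")[210:390,360:560],(667,600),interpolation=cv2.INTER_CUBIC))
cv2.imwrite("pics/t1.png",cv2.resize(snapshot("top")[170:320,130:280],(600,600),interpolation=cv2.INTER_CUBIC))
print(robot.current_clock())
```

```text
2.9417 [ 0.24161924  0.47939599 -0.89798405  1.64734546  0.39636987  1.20891895
  0.54159303]
False [0.55316427 0.1859704  0.13165958] [-0.02199802 -0.58284928 -0.17140068]
4.2833
```

View pics/s1.png

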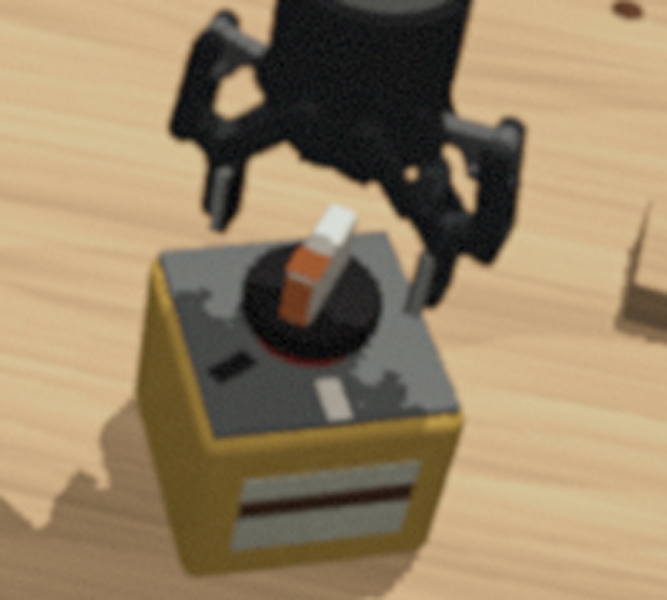

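View pics/t1.png

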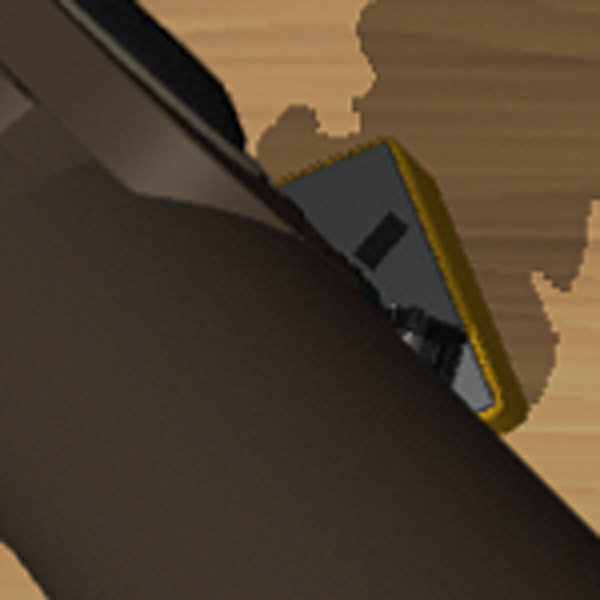

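In the scene picture the open fingers straddle the bar (pointer at about (295,285) of the crop), with the red band visible. Now I'll grip and turn it back.

Run:
```python
from h import *
from workcell import robot,snapshot
robot.clamp(40); print("grip",robot.current_grip_width(),robot.current_force(),robot.current_moment(),robot.current_clock())
q=np.array(robot.current_joint_positions()); q[6]+=.715; robot.set_joints(q)
print(robot.current_joint_positions()[6]-q[6],robot.current_tool_pos(),robot.current_force(),robot.current_moment())
o=robot.current_orientation();print("a est",CY+np.pi/2-np.arctan2(o[1,0],o[0,0]))
cv2.imwrite("pics/s2.png",cv2.resize(snapshot("scene")[210:390,360:560],(667,600),interpolation=cv2.INTER_CUBIC))
print(robot.current_clock())
```

```text
grip 0.1538133683296314 [ 0.29695303 -0.88802656  2.64286601] [-0.25859071  0.19124144  0.0111667 ] 4.9333
-0.0024828730084909267 [0.55270188 0.18591663 0.13098528] [ 0.35072582  1.0919737  -1.54439672] [ 0.31496593 -0.03954362 -0.00122779]
a est -0.014737659105080736
5.7
```

View pics/s2.png

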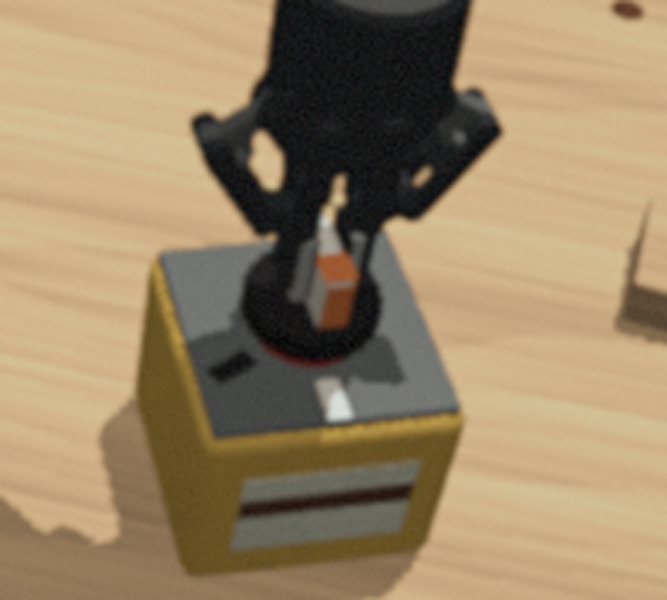

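The pointer (338,300) is in line with the white mark (335,400), and the red band still shows. Now I'll lower it, release so it settles, and look.

Run:
```python
from h import *
from workcell import robot,snapshot
p=np.array(robot.current_tool_pos())
print(robot.line_to(p-[0,0,.0075],feed=.02,until_force=20),robot.current_tool_pos(),robot.current_force())
cv2.imwrite("pics/s3a.png",cv2.resize(snapshot("scene")[210:390,360:560],(667,600),interpolation=cv2.INTER_CUBIC))
robot.open_gripper();robot.pause(.3)
cv2.imwrite("pics/s3.png",cv2.resize(snapshot("scene")[210:390,360:560],(667,600),interpolation=cv2.INTER_CUBIC))
print(robot.current_clock(),robot.current_tool_pos(),robot.current_force())
```

```text
False [0.55278009 0.18597106 0.12410787] [-2.48039046 -0.27901024  7.71427906]
7.325 [0.55273091 0.18591628 0.12355402] [ 0.27798721  0.03771068 -0.308443  ]
```

View pics/s3.png

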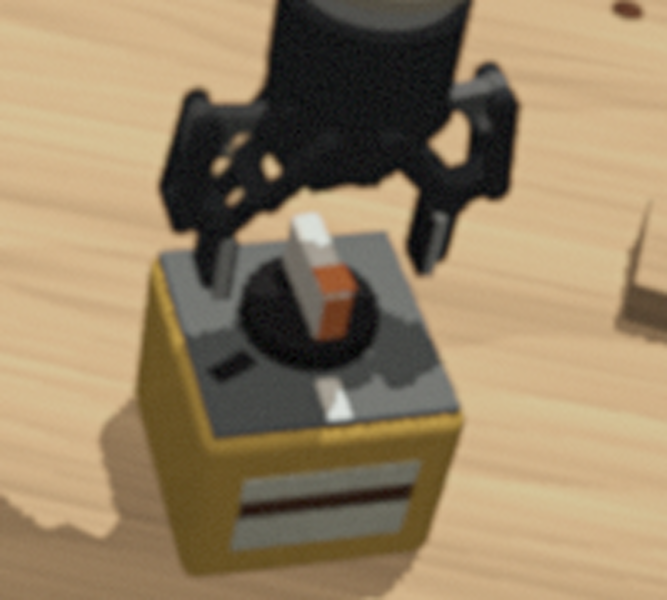

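The cap dropped: the red band is gone and the pointer is at the white mark. Now I'll regrip and turn it forward to the closed mark.

Run:
```python
from h import *
from workcell import robot,snapshot
def aest():
    o=robot.current_orientation();return CY+np.pi/2-np.arctan2(o[1,0],o[0,0])
robot.clamp(40); a0=aest(); print("grip",robot.current_grip_width(),a0,robot.current_force())
q=np.array(robot.current_joint_positions()); q[6]-=1.11-a0; robot.set_joints(q); robot.pause(.2)
print("a",aest(),robot.current_tool_pos(),robot.current_force(),robot.current_moment())
robot.open_gripper()
print(robot.line_to(P(.24),feed=.12))
cv2.imwrite("pics/s4.png",cv2.resize(snapshot("scene")[210:390,360:560],(667,600),interpolation=cv2.INTER_CUBIC))
robot.set_joints([.9, 0.411, -0.013, 1.596, 0.006, 1.134, -0.082]) # base turned clear of cans
cv2.imwrite("pics/t4full.png",snapshot("top"))
cv2.imwrite("pics/t4.png",cv2.convertScaleAbs(cv2.resize(cv2.imread("pics/t4full.png")[190:310,150:270],(600,600),interpolation=cv2.INTER_CUBIC),alpha=1.6))
print(robot.current_clock(),robot.current_force())
```

```text
grip 0.15525125684567107 -0.016995340668780612 [-0.40330243 -0.21641327  2.03588901]
a 1.1096250996999424 [0.55266417 0.18543091 0.12358653] [-2.10499049 -3.2324706   2.89868187] [-0.82973751  0.38328667 -0.03666363]
False
13.7083 [-0.15181515  0.01636131 -1.01174985]
```

View pics/s4.png

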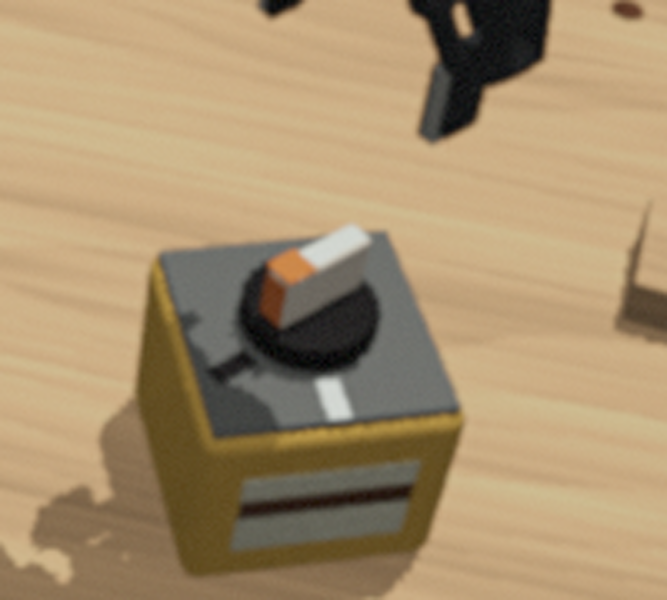

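View pics/t4.png

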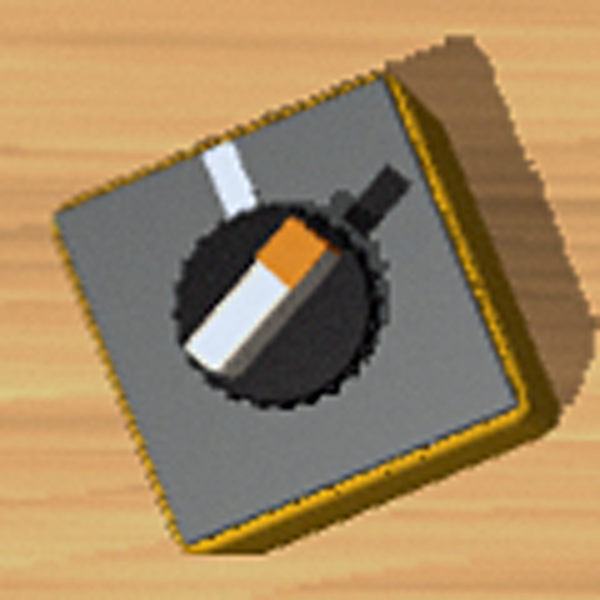

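View pics/t4full.png

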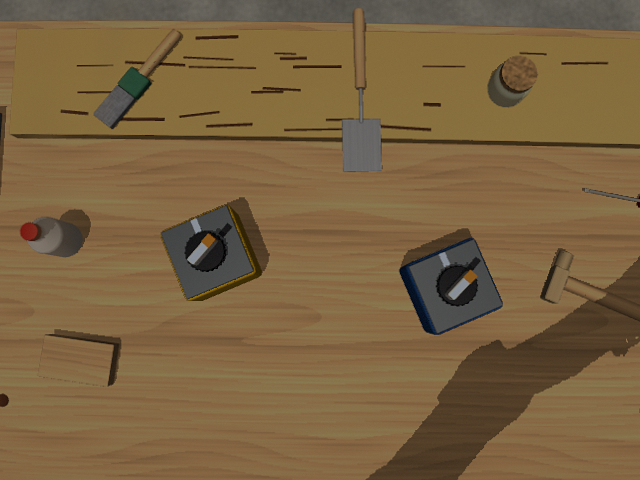

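The bar's edge in the top crop, from (185,347) to (293,213), lies about 39° clockwise of world x. The closed mark is at 39.2°. No red band shows, and the blue can looks the same as before.

```bash
python3 -c "
from workcell import robot
robot.close_job()"
```

```text
the job is handed in; nothing more can be done
```

The yellow cap is down on its thread and turned to the black closed mark, and I've handed the job in. I turned it back to the white mark (about -0.015 rad), lowered it 7 mm and let go so it settled. I then regripped it, turned it forward to about 1.11 rad, let go and moved the arm clear.

- **Cap position:** the last pictures show the pointer about 39° clockwise of world x, and the closed mark is at 39.2°. No red band is visible.
- **Blue can:** it looks the same as at the start.
- **Limits:** the last clock reading before hand-in was 13.7 s of the 35 s allowed. The force readings I took stayed below about 8 N.
- **Checks:** none of them failed or disagreed beyond about 1 mm and 3°. The largest was the white mark's direction, which differed by about 3° between the scene camera and the can's yaw. The top camera matched the yaw.

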